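Close the loaded work box and hold its sprung hood just below balance

TASK

The wooden offcut block is loaded in the tray of the grey work box: push the tray fully home, with the block still in it. Then take the hood by its bar, raise it until it is clearly past its balance point (where the spring starts to lift it by itself, about 54 degrees open, in line with the steel pointers on the box's sides) without letting it run up to its stop or drop, ease it back to about 6 degrees below the balance point and finish while still holding it there, so that a colleague can check the block and the hood would fall shut if you let go. Leave the turned dolly, the dimpled cube and the hammer where they are.

Things in the scene. Friction and masses are not known exactly. Their poses are not given: they have to be found in the camera images.
- work_box: grey sheet-metal work box fixed to the bench, 150 deep (own x) x 180 wide (own y) x 102 mm high with the hood shut; origin under its centre at bench level; own x points from its open tray front to its hinge side, z up. Beside the hinge, outside both walls, a narrow steel pointer rises from the hinge line at the hood's balance angle and ends 97 mm from it
- tray (a joint): how far the tray is pulled out of the box front (m), along the box's own -x: 0 = fully home at its stop, 0.08 = end of travel; it slides with about 1.5 N of friction and stays where it is left
- tray_pull (a point): middle of the tray's pull: a level steel bar, 10 mm thick, 80 mm long along the box's y, 40 mm above the bench, centred 42 mm in front of the tray's front panel (panel 64 mm high). With the tray home it is 120.5 mm from the box centre along the box's -x
- tray_floor (a point): middle of the tray's inner floor, 16 mm above the bench; the inside is 120 (x) x 150 (y) mm with walls 32 mm above this floor
- hood (a joint): opening angle of the hood (rad): 0 = shut and level, grows as its front edge rises, top stop at 1.45. Balance point at 0.95: below it the hood's weight wins and it falls shut, above it the spring wins and it lifts itself to the stop. At most about 2 N is needed at the bar
- hood_hinge (a point): middle of the hood's hinge line, which runs along the box's y: 75 mm behind the box centre (box's +x), 92 mm above the bench
- hood_bar (a point): middle of the hood's handle: a round steel bar, 10 mm thick, 100 mm long along the box's y, standing on two posts 42 mm (bar centre) above the hood's outer face. It lies 140 mm from the hinge line along the hood and 52 mm above the hinge line when shut (144 mm above the bench); its axes turn with the hood, own z is normal to the hood. It can be pinched front and back from above and turns between the fingers as the hood swings
- block: rough reddish-brown offcut block of hardwood, 41 (own x) x 70 (own y) x 24 mm high, lying flat and loose in the tray; origin at the centre of its underside
- dolly: turned hardwood dolly with a disc foot 74 mm wide, a post and a wedge head, 96 mm high, a bystander; origin under its centre
- cube: dark hardwood cube with dimples, 48 mm, a bystander; origin under its centre
- hammer: hammer with a wooden handle lying flat, 178x72x22 mm, a bystander; origin under its middle

How it is judged:
By the outcome, as a careful person would: the job done as asked, in the order asked, and still so for the second after the job is handed in, while the arm keeps its last pose, push and grip.
It also fails if it takes over 58 s, if anything falls off the work surface, if the arm or the gripper's body presses on something with over 40 N, if the wrist force passes 120 N, or if a joint passes its speed limit or range.

ROBOT

A 7-joint arm with a two-finger parallel gripper is mounted at the origin on a cart in front of the work surface, level with it; the furniture and walls round the work are solid. World frame = base frame: x ahead of the robot, y to its left, z up, the work surface at z = 0. Lengths are in m, angles in rad, forces in N, time in s.
With the tool pointing down it reaches from about 0.425 to 0.925 m from the base axis. Payload 6.8 kg.
Tool frame: the origin (TCP) lies at the very end of the fingers, on their centre line; the grasp point (between the pads) lies bot.hold_point_z behind it (bot.hold_point_z is the distance from the TCP to the grasp point, in m); x points along the fingers, z is the direction in which the jaws open and shut, and the axes are right-handed (so a half turn about x gives the same grasp; the last joint's range is limited). The gripper opens to 85 mm and grips with 20 to 120 N. Pads are 22 mm wide; open, the fingers measure 114 mm over their backs; the gripper's body (76 mm by 85 mm) begins 54 mm behind the grasp point. The pads swing forward as they close: fully open they stand 13 mm farther back than shut.
Start: joints at [-1.274, 0.477, 0.022, 1.555, -0.011, 1.109, -0.083], TCP at [0.266, 0.62, 0.231] pointing down, gripper open.
Joint ranges: [-2.96, 2.96], [-0.34, 2.1], [-1.41, 1.46], [0.24, 2.44], [-1.37, 4.51], [0.17, 1.92], [-2.96, 2.96]. Speed limits (rad/s): [2.39, 2.39, 3.14, 3.14, 3.14, 3.14, 3.14].

INTERFACE

Orientations are given as a unit quaternion [w, x, y, z].
In Python, from station import bot gives the robot as it stands.
- The arm moves only by the tool drive_tool, never from a script. Its arguments are lists of equal length, an entry for each row: "slide": the shift along the world's x, y, z in mm, a list of three; "turn": the turn, a rotation vector about the world's x, y, z in rad, a list of three; "gripper": the opening, from 0 (shut) to 1 (fully open). A call has 1 to 10 rows; each row is the pose to reach, as a shift and turn from the pose measured when the call began; what a row does not reach only later rows make up. A row lasts 1/10 s, in which the tool goes at most 50 mm and 8.59 degrees, less where a joint would pass 70% of its speed; a pose out of reach is approached as far as the arm can. A call with a gripper value outside its range is refused whole. The fingers move at their own pace and stop on an object; "squeeze" is the grip in N (left out, the last holds). Time passes only in rows, so rows that repeat a pose let the fingers close. It gives the time, the measured TCP pose, the force and the opening at its end, in the units of the state.
- bot.get_obs(): the state, without advancing time (a new reading comes with each control period).
- bot.read_camera(name): name is "side" or "top"; returns a dict with "color" (480x640x3 uint8, red, green, blue), "fovy" (degrees; the focal length in pixels is half the picture's height over the tangent of half this angle, whatever the lens; pixels are square), "cx", "cy" (the principal point, pixels), "R" (3x3) and "t" (3): a world point X has camera coordinates R X + t. Camera axes: x right, y down, z forward; pixel columns grow to the right and rows downward; lengths in m; the calibration is good to about 2 mm. A picture is of the moment at which its call begins. There is no depth.
- bot.hand_in(): hands the job in, once; it reports no verdict.
The state is a dict: "t": time; "q": joint angles; "joint_vel": joint speeds; "joint_torque": joint torques, N m; "eef_pos": TCP position; "tool_rot": TCP orientation; "contact_force": force on the tool from outside, world axes, zero at the start; "torque": the same for the moment, N m; "gripper_width": opening from 0.0 (shut) to 1.0 (fully open).
Only numpy, scipy, OpenCV 4.12 (cv2) and the standard library are available. Lean on these libraries where they do the work, as an engineer would, in place of code of your own. Each camera call takes 0.05 s, during which the arm holds its last target.

## Working session

There is one attempt and no reset: what is moved stays moved. The work goes in short steps, Python scripts to look and compute and a tool call to move; the robot and the scene stay as the last step left them, time stands still between calls to the robot, and variables do not carry over. Pictures are saved under pics/ and viewed, and the job is handed in when it is done.

Besides the shell and the picture viewer there is one more tool, called after "Request:" as name(argument=value, ...) on one line, values as JSON. drive_tool: Moves the arm, as the interface text tells. Its arguments: {"type":"object","properties":{"slide":{"type":"array"},"turn":{"type":"array"},"gripper":{"type":"array"},"squeeze":{"type":"number"}},"required":["slide","turn","gripper"]}

```bash
mkdir -p pics; ls; python3 - <<'E'
from station import bot
import cv2,numpy as np
o=bot.get_obs();print(o, bot.hold_point_z)
for n in("side","top"):
    c=bot.read_camera(n);cv2.imwrite(f"pics/{n}0.png",c["color"][:,:,::-1]);print(n,c["fovy"],c["cx"],c["cy"],c["R"],c["t"],{k for k in c})
E
```

```text
pics
{'t': 0.0, 'q': array([-1.27407784,  0.4777657 ,  0.02234515,  1.55642641, -0.01150495,
        1.10932526, -0.08304499]), 'joint_vel': array([-6.95598513e-04,  1.35244338e-05,  1.01613159e-03,  9.29482141e-04,
        1.08863961e-03,  6.39579628e-04,  1.13237393e-03]), 'joint_torque': array([-8.07819997e-04, -5.96451831e+01,  1.60785321e+00, -2.81196105e+01,
        1.25175482e-02,  9.51970374e-03,  2.03304995e-05]), 'eef_pos': array([0.26563415, 0.6198976 , 0.23035947]), 'tool_rot': array([ 0.58979023, -0.38968527,  0.59079716,  0.38891078]), 'contact_force': array([-0.81293904, -0.40995873, -0.67420069]), 'torque': array([-0.04583836, -0.01001282, -0.00622615]), 'gripper_width': 0.9964552865764353} 0.0187
side 52.26733608343099 320.2999511974557 245.76415672704087 [[ 0.98338901 -0.18145015 -0.00467973]
 [-0.09406818 -0.48742432 -0.86808336]
 [ 0.15523285  0.85410384 -0.4963964 ]] [-0.55486967  0.14379559  1.08266085] {'R', 'fovy', 'cx', 'color', 'cy', 't'}
top 42.54085474098564 322.9800748176419 248.3288013364798 [[-0.01390444 -0.9998681   0.00839399]
 [-0.98950401  0.01255176 -0.14395923]
 [ 0.14383488 -0.01030756 -0.98954802]] [-0.02859466  0.57575045  1.35743242] {'R', 'fovy', 'cx', 'color', 'cy', 't'}
```

View pics/side0.png

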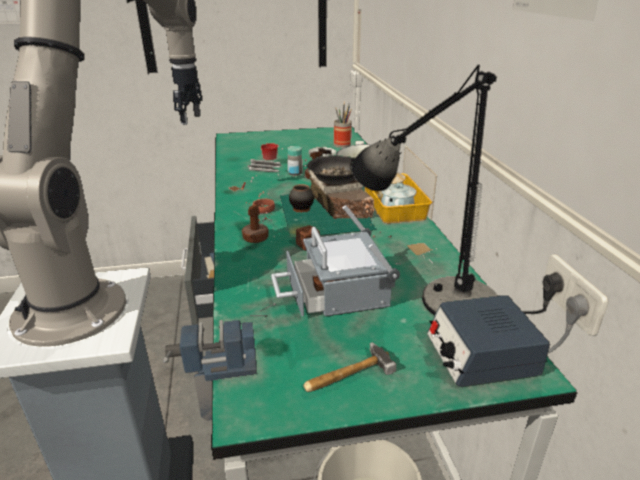

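View pics/top0.png

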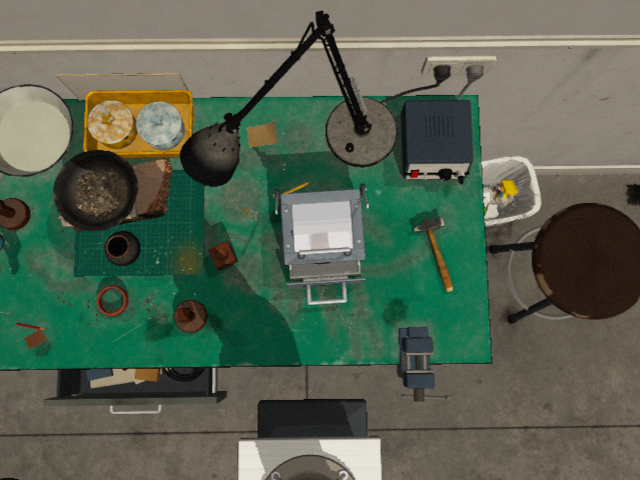

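```bash
python3 - <<'E'
import cv2
a=cv2.imread("pics/side0.png")[190:330,250:420];cv2.imwrite("pics/s_z.png",cv2.resize(a,None,fx=4.5,fy=4.2,interpolation=2))
a=cv2.imread("pics/top0.png")[175:315,260:390];cv2.imwrite("pics/t_z.png",cv2.resize(a,None,fx=4,fy=4,interpolation=2))
E
```

```text
(no output)
```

View pics/s_z.png

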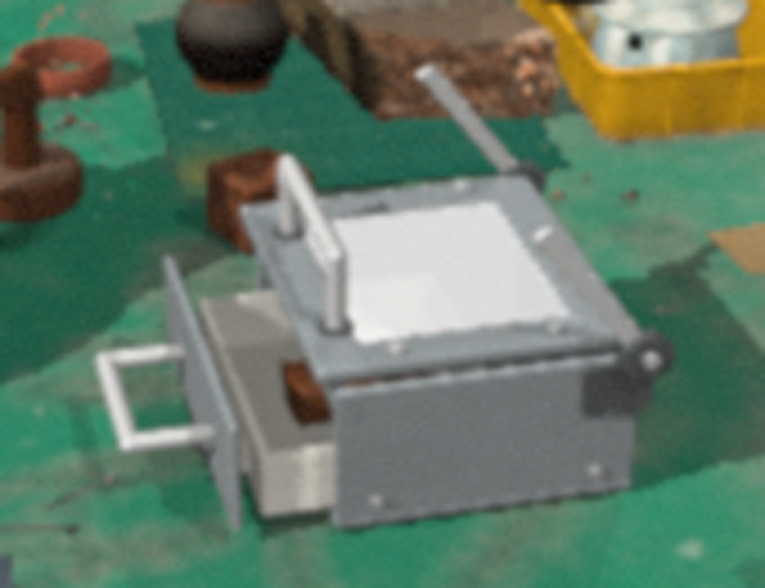

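View pics/t_z.png

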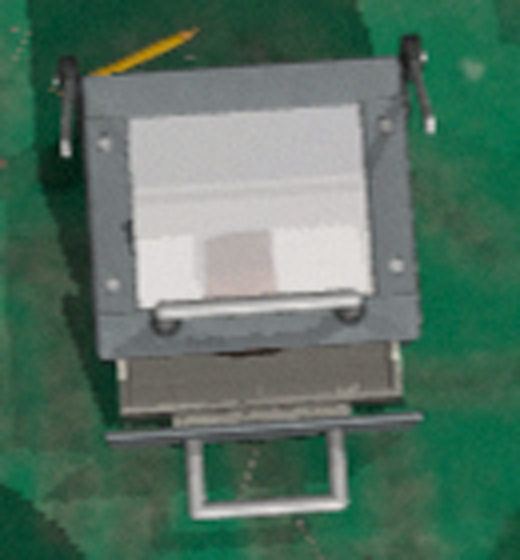

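```bash
cat > h.py <<'E'
import numpy as np
from station import bot
def cam(n):
    c=bot.read_camera(n); return c
def ray(c,u,v):
    f=240/np.tan(np.radians(c["fovy"])/2)
    d=c["R"].T@np.array([(u-c["cx"])/f,(v-c["cy"])/f,1]); return -c["R"].T@c["t"],d
def onz(c,u,v,z):
    o,d=ray(c,u,v); return o+d*(z-o[2])/d[2]
def proj(c,X):
    f=240/np.tan(np.radians(c["fovy"])/2)
    p=c["R"]@np.array(X)+c["t"]; return np.array([c["cx"]+f*p[0]/p[2],c["cy"]+f*p[1]/p[2]])
E
python3 - <<'E'
from h import *
np.set_printoptions(precision=4,suppress=True)
t=cam("top");s=cam("side")
T=lambda u,v,z:onz(t,u/4+260-.4,v/4+175-.4,z)
S=lambda u,v,z:onz(s,u/4.5+250-.4,v/4.2+190-.4,z)
def seg(n,a,b,):print(n,a,b,"mid",(a+b)/2,"ang",np.degrees(np.arctan2(*(b-a)[:2])),"len",np.linalg.norm(a-b))
seg("bar T",T(160,310,.144),T(364,301,.144))
seg("bar S",S(287,162,.144),S(337,255,.144))
seg("pull T",T(190,513,.04),T(347,506,.04))
seg("pull S",S(103,357,.04),S(126,440,.04))
seg("ptr T",T(67,153,.171),T(431,130,.171))
seg("hoodfront",T(102,358,.097),T(417,338,.097))
seg("hoodback",T(83,78,.102),T(400,58,.102))
seg("paneltop",T(108,437,.064),T(422,417,.064))
seg("tray front corners",T(120,412,.048),T(402,395,.048))
seg("block S", S(283,370,.04),S(300,415,.016))
E
```

```text
bar T [0.5531 0.014  0.144 ] [ 0.5565 -0.0932  0.144 ] mid [ 0.5548 -0.0396  0.144 ] ang 178.17813413788522 len 0.10726067057333379
bar S [0.5515 0.0139 0.144 ] [ 0.5575 -0.0885  0.144 ] mid [ 0.5545 -0.0373  0.144 ] ang 176.67674542589793 len 0.10262886579122565
pull T [0.4525 0.0011 0.04  ] [ 0.4552 -0.0871  0.04  ] mid [ 0.4538 -0.043   0.04  ] ang 178.22179704339726 len 0.08818501001123434
pull S [ 0.4518 -0.0004  0.04  ] [ 0.455 -0.081  0.04 ] mid [ 0.4534 -0.0407  0.04  ] ang 177.7035396233213 len 0.08063643066884131
ptr T [0.6321 0.0608 0.171 ] [ 0.642  -0.1284  0.171 ] mid [ 0.637  -0.0338  0.171 ] ang 177.0095927919647 len 0.18937822088546372
hoodfront [0.5338 0.047  0.097 ] [ 0.5425 -0.1242  0.097 ] mid [ 0.5381 -0.0386  0.097 ] ang 177.0781616171433 len 0.17144355604394226
hoodback [0.6882 0.0564 0.102 ] [ 0.6974 -0.1181  0.102 ] mid [ 0.6928 -0.0309  0.102 ] ang 176.98390149680577 len 0.1747461704677638
paneltop [0.4937 0.0456 0.064 ] [ 0.5025 -0.1285  0.064 ] mid [ 0.4981 -0.0414  0.064 ] ang 177.09910930480459 len 0.17433767608658962
tray front corners [0.509  0.0396 0.048 ] [ 0.5165 -0.1188  0.048 ] mid [ 0.5128 -0.0396  0.048 ] ang 177.28480259490553 len 0.15858845061284085
block S [ 0.5406 -0.0306  0.04  ] [ 0.5474 -0.0404  0.016 ] mid [ 0.544  -0.0355  0.028 ] ang 144.95780682759897 len 0.026798377458953495
```

```bash
python3 - <<'E'
from h import *
from scipy.spatial.transform import Rotation as R
o=bot.get_obs();q=o["tool_rot"];r=R.from_quat([q[1],q[2],q[3],q[0]]);print(r.as_matrix().round(3),o["t"])
z=r.as_matrix()[:,2];print("jaw dir deg",np.degrees(np.arctan2(z[1],z[0])))
t=cam("top");s=cam("side")
# lamp head tip in two views: closest point
def tri(a,b):
    o1,d1=ray(t,*a);o2,d2=ray(s,*b)
    k=np.linalg.lstsq(np.c_[d1,-d2],o2-o1,rcond=None)[0];p,q=o1+d1*k[0],o2+d2*k[1];return (p+q)/2,np.linalg.norm(p-q)
print("lamp head",tri((208,160),(376,168)),"neck",tri((232,122),(395,137)),"elbow",tri((322,20),(487,76)))
print("dolly",onz(t,191,316,0.096))
E
```

```text
[[-0.    -0.919  0.394]
 [-0.001  0.394  0.919]
 [-1.    -0.    -0.001]] 0.2
jaw dir deg 66.80662407294585
lamp head (array([0.74244282, 0.19682746, 0.20476534]), np.float64(0.010978111920283353)) neck (array([0.77623281, 0.13594381, 0.3056203 ]), np.float64(0.008321624204363137)) elbow (array([ 0.89301798, -0.03499871,  0.47182569]), np.float64(0.0025297415516632067))
dolly [0.4245209  0.24912147 0.096     ]
```

Request:
drive_tool(slide=[[19, -37, 0], [39, -74, 0], [58, -111, 0], [78, -148, 0], [97, -185, 0], [116, -222, 0], [136, -259, 0], [155, -296, 0], [175, -333, 0], [194, -370, 0]], turn=[[0, 0, 0.046], [0, 0, 0.092], [0, 0, 0.138], [0, 0, 0.184], [0, 0, 0.23], [0, 0, 0.276], [0, 0, 0.322], [0, 0, 0.368], [0, 0, 0.414], [0, 0, 0.456]], gripper=[0, 0, 0, 0, 0, 0, 0, 0, 0, 0], squeeze=20)

```text
t: 1.3
eef_pos: [0.4605, 0.2487, 0.2312]
tool_rot: [-0.487, 0.513, -0.487, -0.513]
contact_force: [-0.3, 0.9, 0.4]
gripper_width: -0.002
```

Request:
drive_tool(slide=[[0, -40, 0], [0, -80, 0], [0, -120, 0], [-5, -160, 0], [-15, -200, 0], [-20, -240, -10], [-25, -270, -20], [-32, -291, -50], [-32, -291, -80], [-32, -291, -80]], turn=[[0, 0, 0], [0, 0, 0], [0, 0, 0], [0, 0, 0], [0, 0, 0], [0, 0, 0], [0, 0, 0], [0, 0, 0], [0, 0, 0], [0, 0, 0]], gripper=[0, 0, 0, 0, 0, 0, 0, 0, 0, 0])

```text
t: 2.3
eef_pos: [0.4257, -0.043, 0.1488]
tool_rot: [0.485, -0.512, 0.489, 0.514]
contact_force: [0.2, -0.5, 1.1]
gripper_width: 0.003
```

```bash
python3 - <<'E'
from h import *
import cv2
o=bot.get_obs();q=o["tool_rot"];print(o["eef_pos"],q,o["q"].round(3),o["contact_force"])
for n in("side","top"):
    c=cam(n);cv2.imwrite(f"pics/{n}1.png",c["color"][:,:,::-1])
a=cv2.imread("pics/side1.png")[150:330,200:420];b=cv2.imread("pics/top1.png")[175:355,220:420]
cv2.imwrite("pics/j1.png",np.hstack([cv2.resize(a,(440,360)),cv2.resize(b,(360,360))]))
E
```

```text
[ 0.42573043 -0.04300857  0.14875831] [ 0.48535146 -0.51153003  0.48859254  0.51385632] [-0.307  0.186  0.292  2.214 -0.076  0.756  1.659] [ 0.20011914 -0.5264444   1.08079597]
```

View pics/j1.png

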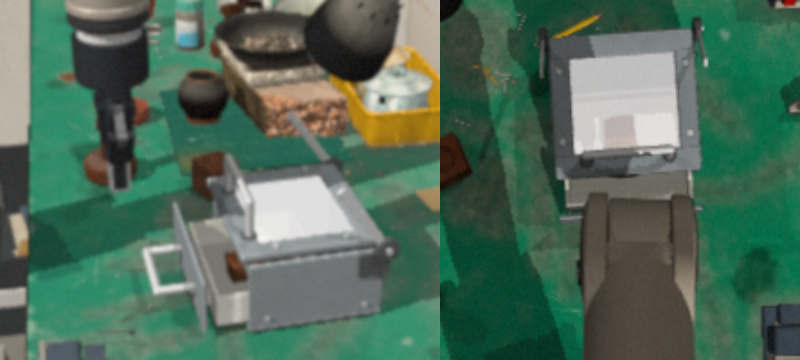

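Request:
drive_tool(slide=[[0, 0, -30], [0, 0, -60], [0, 0, -90], [0, 0, -115], [0, 0, -120], [0, 0, -120]], turn=[[0, 0, 0], [0, 0, 0], [0, 0, 0], [0, 0, 0], [0, 0, 0], [0, 0, 0]], gripper=[0, 0, 0, 0, 0, 0])

```text
t: 3.0
eef_pos: [0.4294, -0.0416, 0.0322]
tool_rot: [-0.486, 0.513, -0.486, -0.513]
contact_force: [-0.0, 0.4, 0.4]
gripper_width: 0.003
```

Request:
drive_tool(slide=[[5, 0, -2], [9, 0, -2], [13, 1, -2], [17, 1, -2], [22, 1, -2], [27, 1, -2], [32, 2, -2], [37, 2, -2], [41, 2, -2], [44, 2, -2]], turn=[[0, 0, 0], [0, 0, 0], [0, 0, 0], [0, 0, 0], [0, 0, 0], [0, 0, 0], [0, 0, 0], [0, 0, 0], [0, 0, 0], [0, 0, 0]], gripper=[0, 0, 0, 0, 0, 0, 0, 0, 0, 0])

```text
t: 4.0
eef_pos: [0.4739, -0.0394, 0.0302]
tool_rot: [-0.486, 0.513, -0.486, -0.513]
contact_force: [-2.0, 1.3, 0.5]
gripper_width: 0.004
```

Request:
drive_tool(slide=[[2, 0, 0], [4, 0, 0], [6, 0, 0], [7, 0, 0]], turn=[[0, 0, 0], [0, 0, 0], [0, 0, 0], [0, 0, 0]], gripper=[0, 0, 0, 0])

```text
t: 4.4
eef_pos: [0.481, -0.0393, 0.0302]
tool_rot: [-0.486, 0.513, -0.486, -0.513]
contact_force: [-2.4, 1.1, 0.6]
gripper_width: 0.003
```

Request:
drive_tool(slide=[[2, 0, 0], [3, 0, 0], [4, 0, 0], [4, 0, 0]], turn=[[0, 0, 0], [0, 0, 0], [0, 0, 0], [0, 0, 0]], gripper=[0, 0, 0, 0])

```text
t: 4.8
eef_pos: [0.4825, -0.0394, 0.0297]
tool_rot: [0.485, -0.512, 0.487, 0.515]
contact_force: [-8.0, 1.6, 4.7]
gripper_width: 0.001
```

Request:
drive_tool(slide=[[-5, 0, 0], [-12, -1, 0], [-20, -1, 0], [-25, -1, 20], [-25, -1, 60], [-25, -1, 105], [-25, -1, 150], [-20, 0, 170], [-10, 0, 180], [0, 0, 185]], turn=[[0, 0, 0], [0, 0, 0], [0, 0, 0], [0, 0, 0], [0, 0, 0], [0, 0, 0], [0, 0, -0.14], [0, 0, -0.28], [0, 0, -0.42], [0, 0, -0.56]], gripper=[0, 0, 0, 0, 0, 0, 0, 0, 0, 0])

```text
t: 5.8
eef_pos: [0.4832, -0.0394, 0.2163]
tool_rot: [0.611, -0.356, 0.61, 0.358]
contact_force: [0.7, 0.1, -0.4]
gripper_width: -0.0
```

```bash
python3 - <<'E'
from h import *
import cv2
o=bot.get_obs();print(o["eef_pos"],o["q"].round(3),o["contact_force"])
for n in("side","top"):
    c=cam(n);cv2.imwrite(f"pics/{n}2.png",c["color"][:,:,::-1])
a=cv2.imread("pics/side2.png")[190:330,240:410];b=cv2.imread("pics/top2.png")[175:355,220:420]
cv2.imwrite("pics/j2.png",np.hstack([cv2.resize(a,(437,360)),cv2.resize(b,(360,360))]))
E
```

```text
[ 0.48323531 -0.03939533  0.21632069] [-0.404  0.182  0.408  2.036 -0.094  0.94   1.113] [ 0.73417604  0.06361275 -0.38648359]
```

View pics/j2.png

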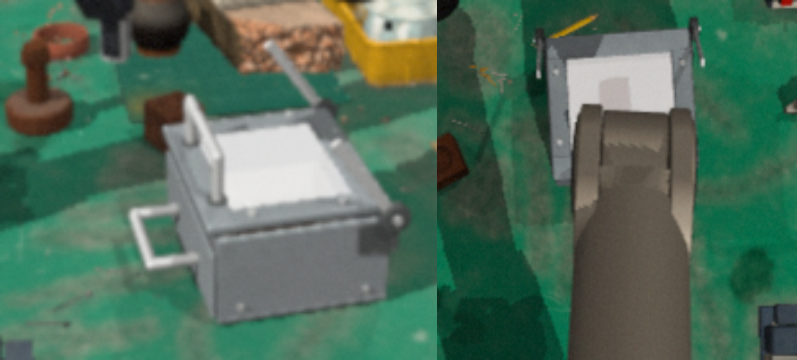

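The tray is flush with the box front, and the block shows as a reddish patch through the window. Next I move over the hood bar.

Request:
drive_tool(slide=[[8, 0, 0], [16, 0, 0], [26, 0, 0], [36, 0, 0], [46, 0, 0], [56, 0, 0], [66, 1, 0], [71, 1, 0], [71, 1, -5], [71, 1, -10]], turn=[[0, 0, -0.13], [0, 0, -0.26], [0, 0, -0.39], [0, 0, -0.52], [0, 0, -0.65], [0, 0, -0.78], [0, 0, -0.91], [0, 0, -1.01], [0, 0, -1.01], [0, 0, -1.01]], gripper=[0.55, 0.55, 0.55, 0.55, 0.55, 0.55, 0.55, 0.55, 0.55, 0.55])

```text
t: 6.9
eef_pos: [0.5539, -0.0384, 0.2047]
tool_rot: [0.707, -0.02, 0.706, 0.021]
contact_force: [-0.2, 0.5, -0.0]
gripper_width: 0.548
```

```bash
python3 - <<'E'
from h import *
import cv2
from scipy.spatial.transform import Rotation as R
o=bot.get_obs();q=o["tool_rot"];print(o["eef_pos"],o["q"].round(3),o["gripper_width"]);print(R.from_quat([q[1],q[2],q[3],q[0]]).as_matrix().round(3))
c=cam("side");cv2.imwrite(f"pics/side3.png",c["color"][:,:,::-1])
a=cv2.imread("pics/side3.png")[150:330,220:420]
cv2.imwrite("pics/j3.png",cv2.resize(a,(660,594)))
E
```

```text
[ 0.55387283 -0.03844614  0.20466688] [-0.497  0.342  0.571  1.904 -0.226  0.958  0.236] 0.5478509636890887
[[ 0.001 -0.059  0.998]
 [ 0.002  0.998  0.059]
 [-1.     0.002  0.001]]
```

View pics/j3.png

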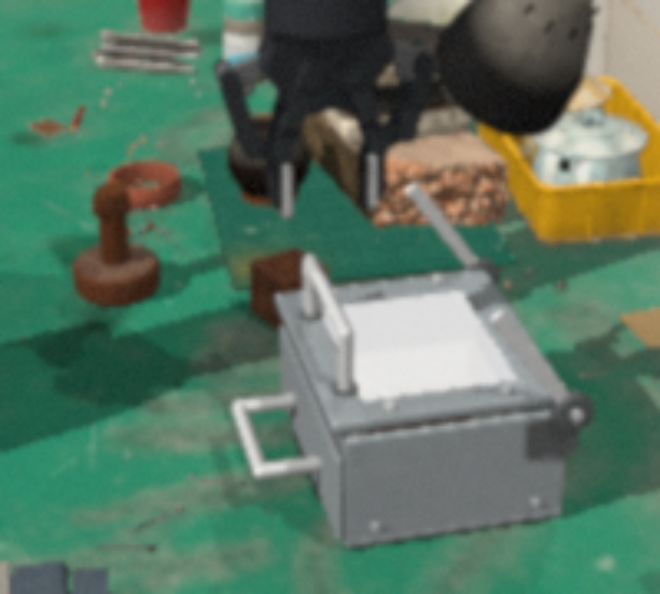

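Request:
drive_tool(slide=[[1, 0, -20], [1, 0, -45], [1, 0, -65], [1, 0, -79], [1, 0, -79], [1, 0, -79], [1, 0, -79], [1, 0, -79], [1, 0, -79], [1, 0, -79]], turn=[[0, 0, 0], [0, 0, 0], [0, 0, 0], [0, 0, 0], [0, 0, 0], [0, 0, 0], [0, 0, 0], [0, 0, 0], [0, 0, 0], [0, 0, 0]], gripper=[0.55, 0.55, 0.55, 0.55, 0.55, 0, 0, 0, 0, 0], squeeze=25)

```text
t: 7.95
eef_pos: [0.5538, -0.0385, 0.1257]
tool_rot: [0.707, -0.02, 0.707, 0.021]
contact_force: [-4.7, -1.6, 6.4]
gripper_width: 0.104
```

```bash
python3 - <<'E'
from h import *
import cv2
o=bot.get_obs();print(o["eef_pos"],o["contact_force"],o["gripper_width"])
c=cam("side");cv2.imwrite(f"pics/side4.png",c["color"][:,:,::-1])
a=cv2.imread("pics/side4.png")[150:330,220:420]
cv2.imwrite("pics/j4.png",cv2.resize(a,(660,594)))
E
```

```text
[ 0.55377604 -0.03850988  0.12565383] [-4.68752009 -1.55499778  6.42078678] 0.10380597269591069
```

View pics/j4.png

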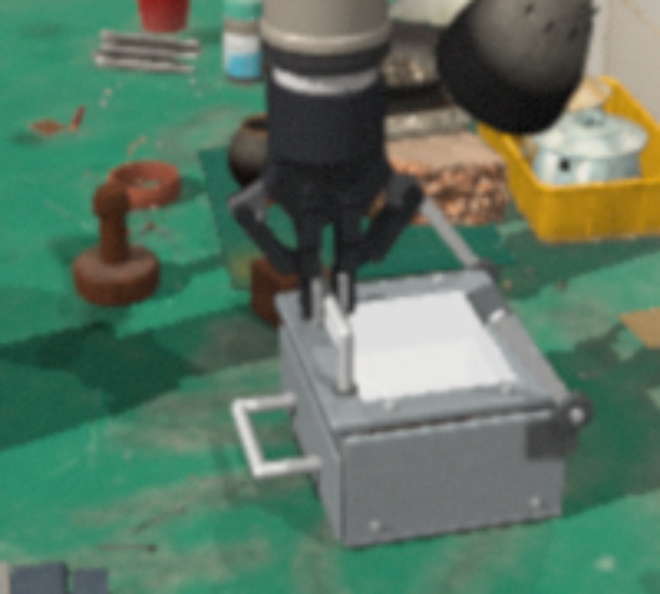

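```bash
python3 - <<'E'
import numpy as np
for th in list(np.arange(0,1.11,.05))+[.845]:
    a=np.arctan2(52,140)+th;r=np.hypot(52,140);t=140-r*np.cos(a);print(round(th,3),*np.round([t*.9987,t*.051,r*np.sin(a)-52],1))
E
```

```text
0.0 0.0 0.0 0.0
0.05 2.8 0.1 6.9
0.1 5.9 0.3 13.7
0.15 9.3 0.5 20.3
0.2 13.1 0.7 26.8
0.25 17.2 0.9 33.0
0.3 21.6 1.1 39.1
0.35 26.3 1.3 44.9
0.4 31.3 1.6 50.4
0.45 36.5 1.9 55.7
0.5 42.0 2.1 60.8
0.55 47.8 2.4 65.5
0.6 53.7 2.7 70.0
0.65 59.9 3.1 74.1
0.7 66.3 3.4 78.0
0.75 72.9 3.7 81.5
0.8 79.7 4.1 84.7
0.85 86.6 4.4 87.5
0.9 93.6 4.8 90.0
0.95 100.7 5.1 92.1
1.0 108.0 5.5 93.9
1.05 115.3 5.9 95.3
1.1 122.7 6.3 96.4
0.845 85.9 4.4 87.2
```

Request:
drive_tool(slide=[[3, 0, 7], [6, 0, 14], [9, 0, 20], [13, 1, 27], [17, 1, 33], [22, 1, 39], [26, 1, 45], [31, 2, 50], [36, 2, 56], [42, 2, 61]], turn=[[0, 0, 0], [0, 0, 0], [0, 0, 0], [0, 0, 0], [0, 0, 0], [0, 0, 0], [0, 0, 0], [0, 0, 0], [0, 0, 0], [0, 0, 0]], gripper=[0, 0, 0, 0, 0, 0, 0, 0, 0, 0])

```text
t: 9.0
eef_pos: [0.5941, -0.0364, 0.1873]
tool_rot: [0.705, -0.019, 0.709, 0.022]
contact_force: [-13.0, 1.6, 10.6]
gripper_width: 0.103
```

```bash
python3 - <<'E'
from h import *
import cv2
o=bot.get_obs();print(o["eef_pos"],o["contact_force"],o["torque"],o["gripper_width"])
c=cam("side");cv2.imwrite(f"pics/side5.png",c["color"][:,:,::-1])
a=cv2.imread("pics/side5.png")[150:330,220:420]
cv2.imwrite("pics/j5.png",cv2.resize(a,(660,594)))
E
```

```text
[ 0.5941155  -0.03637641  0.18731134] [-12.95969446   1.63600219  10.55010043] [ 0.34737759  2.80190053 -0.03905437] 0.10271662955196478
```

View pics/j5.png

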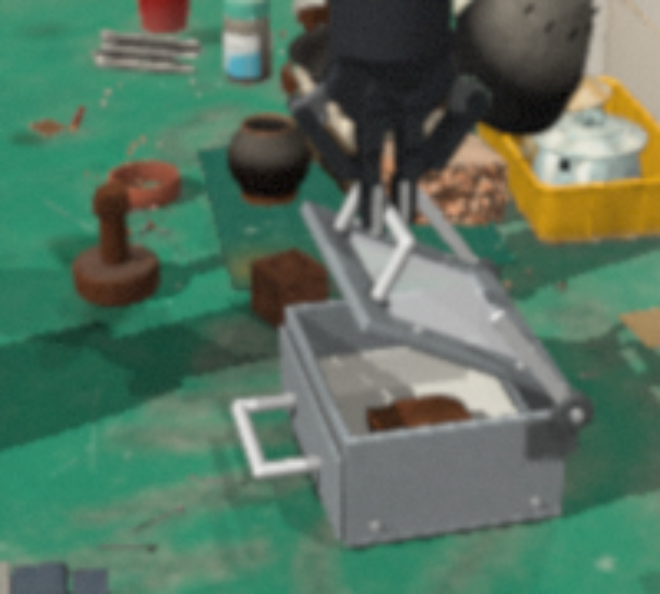

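Request:
drive_tool(slide=[[5, 0, 4], [11, 0, 9], [17, 1, 13], [24, 1, 17], [30, 1, 20], [37, 2, 23], [37, 2, 23]], turn=[[0, 0, 0], [0, 0, 0], [0, 0, 0], [0, 0, 0], [0, 0, 0], [0, 0, 0], [0, 0, 0]], gripper=[0, 0, 0, 0, 0, 0, 0])

```text
t: 9.75
eef_pos: [0.6346, -0.0342, 0.2134]
tool_rot: [0.707, -0.019, 0.707, 0.022]
contact_force: [-5.2, 2.6, 6.8]
gripper_width: 0.106
```

```bash
python3 - <<'E'
from h import *
import cv2
o=bot.get_obs();print(o["eef_pos"],o["contact_force"],o["torque"],o["gripper_width"])
c=cam("side");cv2.imwrite(f"pics/side6.png",c["color"][:,:,::-1])
a=cv2.imread("pics/side6.png")[170:310,270:410]
cv2.imwrite("pics/j6.png",cv2.resize(a,(588,588),interpolation=2))
c=cam("top");cv2.imwrite(f"pics/top6.png",c["color"][:,:,::-1])
E
```

```text
[ 0.63460792 -0.03419901  0.21338682] [-5.17539373  2.60340531  6.75005453] [ 0.30690742  1.05873217 -0.02338189] 0.10606407341675034
```

View pics/j6.png

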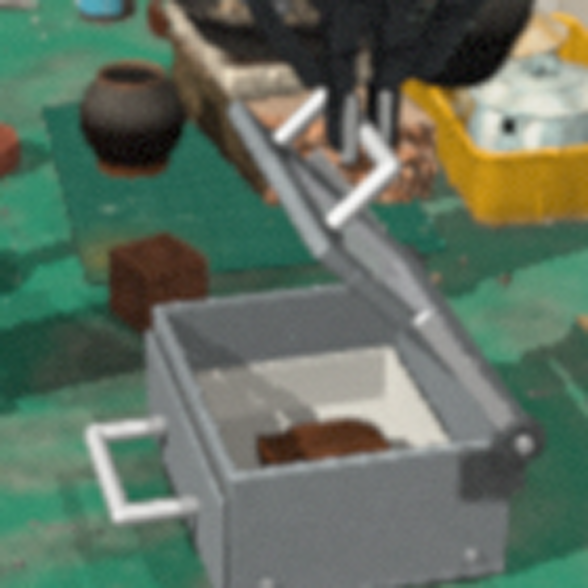

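View pics/top6.png

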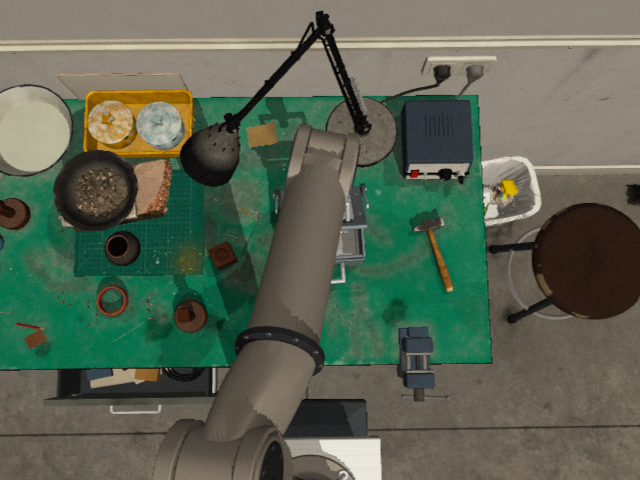

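```bash
cat >> h.py <<'E'
yaw=.0513;X=np.array([np.cos(yaw),np.sin(yaw),0]);Y=np.array([-X[1],X[0],0])
H=np.array([.6935,-.0312,.092])
def onplane(c,u,v,yb):
    o,d=ray(c,u,v); k=(yb-(o-H)@Y)/(d@Y); p=o+k*d-H; return np.array([-(p@X),p[2]])
E
python3 - <<'E'
from h import *
s=cam("side")
def rep(n,u,v,yb,ph=0):
    p=onplane(s,u,v,yb);print(n,(p*1000).round(1),"r",(np.hypot(*p)*1000).round(1),"ang",(np.arctan2(p[1],p[0])-ph).round(3))
ph=np.arctan2(52,140)
a=lambda u,v:(u/4.5+249.6,v/4.2+189.6)
b=lambda u,v:(u/4.2+269.6,v/4.2+169.6)
for y in(.09,.095,.1): rep("ptr",*a(425,72),y)
rep("shut near",*a(339,253),-.047,ph);rep("shut far",*a(287,165),.047,ph)
rep("now near",*b(392,163),-.047,ph);rep("now far",*b(322,94),.047,ph)
print("hinge near px",proj(s,H-Y*.095),"ptr near", proj(s,H-Y*.095-X*.0564+[0,0,.0789]))
print("hinge far px",proj(s,H+Y*.095),"ptr far", proj(s,H+Y*.095-X*.0564+[0,0,.0789]), a(425,72))
E
```

```text
ptr [57.2 79. ] r 97.5 ang 0.944
ptr [55.7 76.5] r 94.6 ang 0.941
ptr [54.2 74.1] r 91.8 ang 0.939
shut near [137.  51.] r 146.2 ang 0.001
shut far [140.6  53. ] r 150.3 ang 0.005
now near [ 57.1 137.8] r 149.1 ang 0.822
now far [ 65.4 135.4] r 150.3 ang 0.765
hinge near px [393.05776401 273.90125391] ptr near [369.40455132 244.72658418]
hinge far px [365.34244661 232.74857654] ptr far [343.78117743 205.84837997] (344.0444444444444, 206.74285714285713)
```

Request:
drive_tool(slide=[[5, 0, 2], [11, 1, 5], [17, 1, 6], [23, 1, 8], [28, 1, 9], [33, 2, 10], [38, 2, 11], [38, 2, 11], [38, 2, 11]], turn=[[0, 0, 0], [0, 0, 0], [0, 0, 0], [0, 0, 0], [0, 0, 0], [0, 0, 0], [0, 0, 0], [0, 0, 0], [0, 0, 0]], gripper=[0, 0, 0, 0, 0, 0, 0, 0, 0])

```text
t: 10.8
eef_pos: [0.6721, -0.0322, 0.2241]
tool_rot: [0.707, -0.019, 0.707, 0.022]
contact_force: [-0.1, 0.3, 3.7]
gripper_width: 0.105
```

```bash
python3 - <<'E'
from h import *
import cv2
o=bot.get_obs();print(o["eef_pos"],o["contact_force"],o["torque"],o["gripper_width"])
c=cam("side");cv2.imwrite(f"pics/side7.png",c["color"][:,:,::-1])
a=cv2.imread("pics/side7.png")[160:300,270:410]
cv2.imwrite("pics/j7.png",cv2.resize(a,(588,588),interpolation=2))
E
```

```text
[ 0.67209207 -0.03221928  0.22413104] [-0.08358377  0.32916287  3.69853643] [ 0.22580042  0.15041546 -0.02479479] 0.10462906863164562
```

View pics/j7.png

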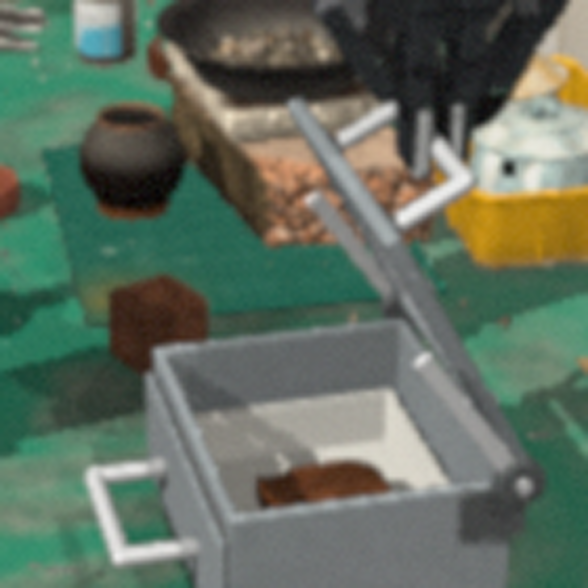

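Request:
drive_tool(slide=[[-4, 0, -1], [-8, 0, -2], [-12, -1, -3], [-16, -1, -4], [-20, -1, -5], [-24, -1, -6], [-28, -2, -7], [-32, -2, -9], [-32, -2, -9], [-32, -2, -9]], turn=[[0, 0, 0], [0, 0, 0], [0, 0, 0], [0, 0, 0], [0, 0, 0], [0, 0, 0], [0, 0, 0], [0, 0, 0], [0, 0, 0], [0, 0, 0]], gripper=[0, 0, 0, 0, 0, 0, 0, 0, 0, 0])

```text
t: 11.85
eef_pos: [0.6394, -0.034, 0.215]
tool_rot: [0.706, -0.019, 0.707, 0.022]
contact_force: [-2.7, 1.5, 5.1]
gripper_width: 0.106
```

```bash
python3 - <<'E'
from h import *
import cv2
o=bot.get_obs();print(o["eef_pos"],o["contact_force"],o["torque"],o["gripper_width"],o["joint_vel"].round(3))
g=o["eef_pos"]+[0,0,.0187]
for hx,hz in((.694,.095),(.6938,.094),(.6935,.092)):
    print(np.arctan2(g[2]-hz,(hx-g[0])/.9987)-np.arctan2(52,140))
c=cam("side");cv2.imwrite(f"pics/side8.png",c["color"][:,:,::-1])
a=cv2.imread("pics/side8.png")[160:300,270:410]
cv2.imwrite("pics/j8.png",cv2.resize(a,(588,588),interpolation=2))
E
```

```text
[ 0.63938006 -0.03402129  0.21501063] [-2.67890184  1.45853414  5.09093958] [ 0.39167267  0.44885573 -0.01799354] 0.10553860721105265 [ 0.001  0.003 -0.    -0.01   0.002 -0.001  0.001]
0.839593475159079
0.843281790178698
0.8499164312633916
```

View pics/j8.png

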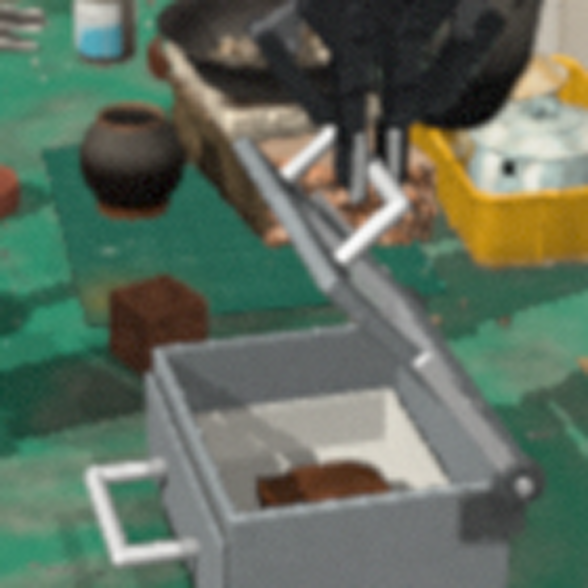

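```bash
python3 - <<'E'
from h import *
s=cam("side");ph=np.arctan2(52,140)
b=lambda u,v:(u/4.2+269.6,v/4.2+159.6)
for n,u,v,y in(("near",402,204,-.047),("far",331,132,.047)):
    p=onplane(s,*b(u,v),y);print(n,(p*1000).round(1),np.arctan2(p[1],p[0])-ph)
o=bot.get_obs();print(o["t"],o["eef_pos"],o["contact_force"])
E
```

```text
near [ 52.  137.7] 0.8540407563645733
far [ 60.5 137.1] 0.7994043697255933
11.95 [ 0.63969683 -0.03403088  0.21514316] [-1.92488421  2.63449316  5.30048781]
```

```bash
python3 -c "
from station import bot
print(bot.hand_in())"
```

```text
the job is handed in; nothing more can be done
None
```

The job is handed in at about 12 s of the 58 s allowed: the tray is home with the block in it, and the arm is still holding the hood about 6° below its balance point.

- **Tray:** I pushed it by its pull until it stopped against about 8 N. The tool stopped within 1 mm of where the home position should be. In the pictures the front panel is flush and the block is in the tray.
- **Hood raise:** I took the bar front and back with 25 N and raised the hood to about 1.07 rad (61°). That is visibly past the pointers and well short of the top stop.
- **Hood hold:** I eased it back and stopped there, still gripping. The arm's position puts the hood at 0.84–0.85 rad, against a target of 0.845.
- **Disagreement:** The camera check of the two bar ends gave 0.85 and 0.80 rad (mean 0.83). The gap is about what the pixel readings allow.
- **Small misfit:** Partway through the raise, the tool's path was off the hood's arc by about 2–3 mm. The side force reached about 17 N, then fell to a few newtons after I corrected it.
- **Bystanders:** The arm went nowhere near the dolly, cube and hammer. The pictures I looked at show them in their original places, though I did not measure their positions again at the end.

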